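# Set the torque dial four clicks up

## Task

Push the orange lug of the torque controller's dial round clockwise, with a fingertip and without pinching it, until the dial has gone exactly four clicks up from where it stands now, its lowest setting. Then press the green button beside it to store the setting, and take the hand away. Do not press the red button, nor the green one before the dial is set, and leave the small things round the controller where they are.

Things in the scene. Friction and masses are not known exactly. Their poses are not given: they have to be found in the camera images.
- unit: White-topped grey controller case, fixed to the worktop, 140 x 250 x 45 mm (its x, y, z); origin at the centre of its underside, x roughly away from the robot, y left, z up. Dial on the left half (centre x +5, y +50 mm), buttons on the right (y -85 mm; green at x -32, red at x +32). Small loose things stand within 90 mm of its left and right sides. A shelf overhangs the worktop behind it.
- dial_centre (a point): Fixed point on the dial's axis at the lug's middle height, 68 mm above the worktop. z is up; x points to where the lug's white mark stands at the start: the lowest setting, against a stop, so it cannot go anticlockwise. Dial disc: dark steel, radius 51 mm, top 59 mm above the worktop, in a black bezel of radius 61 mm, top at 49 mm, with a white dot for each setting.
- dial: The turning disc with its lug; origin on its axis, 49 mm above the worktop. Ten click stops 24 degrees apart, nine clicks up clockwise seen from above. Leaving a stop takes up to about 7 N at the mark, falling to nothing half-way (12 degrees); then the dial snaps on by itself into the next stop and stays there.
- dial_mark (a point): Point on the white line along the middle of the orange lug, 42 mm from the dial's axis, at the lug's middle height; turns with the dial (x outward). The lug is 24 mm long radially (24 to 48 mm off the axis), 24 mm wide, 59 to 77 mm above the worktop. Push on the flank on the anticlockwise side of the line, 12 mm from it, to turn up; pressing both flanks at once counts as pinching.
- set_button_top (a point): Centre of the top of the green round button (radius 14 mm), facing up; moves with it. Room for a hand above.
- set_button (a joint): Travel of the green button, 0 up to 0.006 m fully down (5 N, springs back).
- clear_button_top (a point): Centre of the top of the red round button (radius 14 mm), 64 mm further from the front than the green one.
- clear_button (a joint): Travel of the red button, 0 to 0.006 m; leave it alone.
- dropper: White dropper bottle, 32 mm wide, 100 mm tall, standing loose left of the case; origin at its underside.
- spring_clip: Small green clip, 23 x 38 x 20 mm, loose, left of the case; origin at its underside.
- usb_stick: Black USB stick, 17 x 54 x 8 mm, loose, right of the case; origin at its underside.
- lens_ring: Silver lens ring, 33 mm across, 10 mm high, loose, right of the case; origin at its underside.

How it is judged:
By the outcome, as a careful person would: the job done as asked, in the order asked, and still so for the second after the job is handed in, with the robot touching nothing.
It also fails if it takes over 67 s, if anything falls off the work surface, if the arm or the gripper's body presses on something with over 40 N, if the wrist force passes 120 N, or if a joint passes its speed limit or range.

## Robot

A 7-joint arm with a two-finger parallel gripper is mounted at the origin on a cart in front of the work surface, level with it; the furniture and walls round the work are solid. World frame = base frame: x ahead of the robot, y to its left, z up, the work surface at z = 0. Lengths are in m, angles in rad, forces in N, time in s.
With the tool pointing down it reaches from about 0.425 to 1.025 m from the base axis. Payload 9.4 kg.
Tool frame: the origin (TCP) lies midway between the tips of the shut fingers; the grasp point (between the pads) lies 19 mm behind it; z points along the fingers, y is the line along which they close (so a half turn about z gives the same grasp; the last joint's range is limited). The gripper opens to 93 mm and grips with 3 to 60 N. Pads are 15 mm wide; open, the fingers measure 128 mm over their backs; the gripper's body (75 mm by 188 mm) begins 65 mm behind the grasp point.
Start: joints at [1.241, 0.599, -0.003, 1.599, 0.002, 0.943, -0.08], TCP at [0.181, -0.702, 0.219] pointing down, gripper open.
Joint ranges: [-2.57, 2.57], [-0.35, 1.97], [-1.29, 1.29], [0.11, 2.56], [-1.05, 4.19], [0.11, 1.86], [-2.63, 2.63]. Speed limits (rad/s): [2.22, 2.22, 3.01, 3.01, 3.14, 3.14, 3.14].

## Interface

Orientations are given as a unit quaternion [w, x, y, z].
In Python, from station import * gives the robot as it stands.
- The arm moves only by the shell command python3 -m handwheel 'ROWS' [FORCE]. ROWS is JSON, a list of rows, each a list of 7 numbers: the shift along the tool's x, y, z in cm, then the turn, a rotation vector about the tool's x, y, z in degrees, then the opening, from 0 (shut) to 1 (fully open). A call has 1 to 12 rows; each row shifts and turns the commanded pose from where the row before left it, along the tool's axes as they then stand; what a row does not reach is not made up. A row lasts 1/10 s, in which the tool goes at most 50 mm and 8.59 degrees, less where a joint would pass 70% of its speed; a pose out of reach is approached as far as the arm can. A call with a gripper value outside its range is refused whole. The fingers move at their own pace and stop on an object; FORCE is the grip in N (left out, the last holds). Time passes only in rows, so rows that do not move let the fingers close. It gives the time, the measured TCP pose, the force, the opening and the grip force at its end, in the units of the state.
- get_state(): the state, without advancing time (a new reading comes with each control period).
- capture(name): name is "side" or "top"; returns a dict with "frame" (400x640x3 uint8, red, green, blue), "camera_matrix" (3x3 intrinsics, pixels), "rvec" (rotation vector, rad) and "tvec" (3), from world to camera coordinates, as OpenCV has them. Camera axes: x right, y down, z forward; pixel columns grow to the right and rows downward; lengths in m; the calibration is good to about 2 mm. A picture is of the moment at which its call begins. There is no depth.
- hand_in(): hands the job in; it is judged then, once.
Trained networks look in a picture, given as the dict that the camera call returned (one of the last four; its "shot" number tells which), for a name from the list of things; names that differ only in an ending like _2 or _b are one class to them, and where a whole thing is asked for, a point or a joint stands for the part that bears it (a point fixed in the world has none). Each returns a list of dicts, best first, with "p" (0 to 1); they miss things now and then, are a little off and sometimes report something else, mostly with a low value. They report only what shows in the picture. A call takes as long as a camera call.
- look_for(label, picture): "xyz" ([x, y, z] in m, in world coordinates, good to about 4 mm: the middle of the surface that is visible of it).
- masks_of(label, picture): "region" (400x640 bool, what is visible of it).
- spot_point(label, picture): "xyz" ([x, y, z] in m, in world coordinates, good to about 4 mm: a listed point, or the origin of a listed thing).
The state is a dict: "clock": time; "joint_pos": joint angles; "qvel": joint speeds; "joint_efforts": joint torques, N m; "tool_pos": TCP position; "tool_rot": TCP orientation; "ft_force": force on the tool from outside, world axes, zero at the start; "moment": the same for the moment, N m; "width": finger opening in m; "grip_force": force on a finger pad.
Only numpy, scipy, OpenCV 4.12 (cv2) and the standard library are available. Lean on these libraries where they do the work, as an engineer would, in place of code of your own. Each camera call takes 0.05 s, during which the arm holds its last target. There are 200 camera calls.

## Working session

There is one attempt and no reset: what is moved stays moved. The work goes in short steps, Python scripts to look and compute and a shell command to move; the robot and the scene stay as the last step left them, time stands still between calls to the robot, and variables do not carry over. Pictures are saved under pics/ and viewed, at most 10 in all, crops included, and the job is handed in when it is done.

```bash
mkdir -p pics; ls
cat > h.py <<'E'
from station import *
import numpy as np, cv2
from scipy.spatial.transform import Rotation as R
def save(c,n): cv2.imwrite('pics/'+n,cv2.cvtColor(c['frame'],cv2.COLOR_RGB2BGR))
def proj(c,p): return cv2.projectPoints(np.array(p,float).reshape(-1,1,3),c['rvec'],c['tvec'],c['camera_matrix'],None)[0].reshape(-1,2)
def back(c,uv,z):
    M=cv2.Rodrigues(c['rvec'])[0];d=M.T@np.linalg.inv(c['camera_matrix'])@np.array([*uv,1.]);o=-M.T@np.ravel(c['tvec'])
    return o+d*(z-o[2])/d[2]
E
python3 - <<'E'
from h import *
np.set_printoptions(precision=4,suppress=True)
s=get_state();print(s)
for v in('top','side'):
    c=capture(v);save(c,v+'0.png')
    for n in['unit','dial_centre','dial','dial_mark','set_button_top','clear_button_top','dropper','spring_clip','usb_stick','lens_ring']:
        print(v,n,[(round(r['p'],2),np.round(r['xyz'],4)) for r in spot_point(n,c)[:2]])
E
```

```text
pics
{'clock': 0.0, 'joint_pos': array([ 1.2413,  0.6001, -0.0025,  1.6002,  0.0018,  0.9429, -0.0798]), 'qvel': array([-0.0026, -0.0003, -0.0021,  0.0001,  0.0001,  0.0005,  0.0008]), 'joint_efforts': array([ -0.001 , -76.505 ,   1.4979, -25.234 ,  -0.0522,   0.017 ,
         0.0001]), 'tool_pos': array([ 0.1812, -0.7015,  0.2178]), 'tool_rot': array([-0.0008,  0.992 ,  0.1261, -0.0002]), 'ft_force': array([-0.069 ,  0.0518, -0.0623]), 'moment': array([-0.0234, -0.0048, -0.013 ]), 'grip_force': 0.0, 'width': 0.09347994651714671}
top unit [(0.89, array([ 0.501 , -0.0821,  0.0017]))]
top dial_centre [(0.86, array([ 0.5183, -0.0377,  0.0691]))]
top dial [(0.95, array([ 0.5158, -0.0342,  0.0472]))]
top dial_mark [(0.82, array([0.4962, 0.0032, 0.0668]))]
top set_button_top [(0.65, array([ 0.4506, -0.1624,  0.0687]))]
top clear_button_top [(0.68, array([ 0.5184, -0.1724,  0.0643])), (0.61, array([ 0.5178, -0.0349,  0.0692]))]
top dropper [(0.75, array([0.5593, 0.0972, 0.0002]))]
top spring_clip [(0.45, array([0.4862, 0.0982, 0.0004])), (0.23, array([ 0.5016, -0.0845,  0.0053]))]
top usb_stick [(0.73, array([ 0.4434, -0.2438, -0.0023])), (0.42, array([ 0.4953, -0.2693, -0.0009]))]
top lens_ring [(0.59, array([ 0.496 , -0.2707, -0.0006])), (0.52, array([0.4964, 0.0044, 0.0677]))]
side unit [(0.75, array([ 0.5045, -0.0836,  0.0038]))]
side dial_centre [(0.62, array([ 0.5134, -0.0376,  0.0691]))]
side dial [(0.79, array([ 0.5165, -0.0334,  0.0459]))]
side dial_mark [(0.96, array([0.4913, 0.0046, 0.0687]))]
side set_button_top [(0.62, array([ 0.4545, -0.1596,  0.0688]))]
side clear_button_top [(0.57, array([ 0.516 , -0.1785,  0.0657]))]
side dropper [(0.59, array([0.5579, 0.1003, 0.0049]))]
side spring_clip [(0.61, array([ 0.488 ,  0.0983, -0.003 ]))]
side usb_stick [(0.7, array([ 0.4465, -0.2478,  0.0024]))]
side lens_ring [(0.62, array([ 0.4957, -0.2734, -0.0002])), (0.29, array([ 0.5009, -0.0833,  0.0026]))]
```

View pics/top0.png

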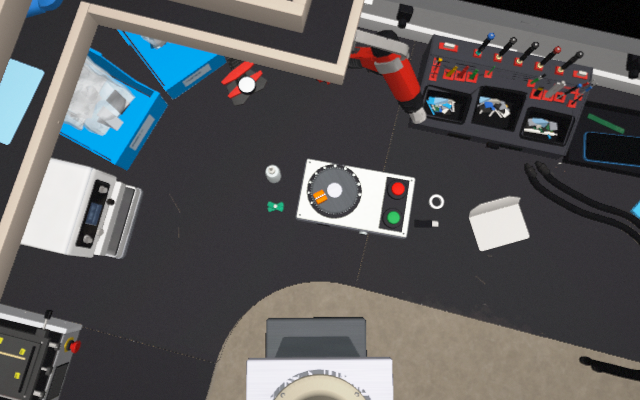

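View pics/side0.png

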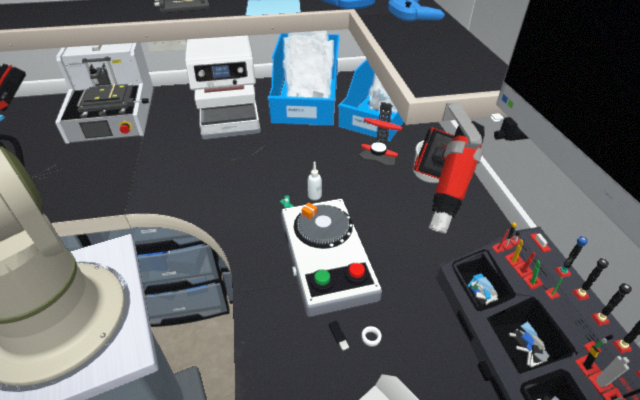

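The top view shows the dial at about (334,190), the lug at (320,197) pointing left and towards the robot, green at (394,217) and red at (398,188). The network points agree with this. Next I'll fit the pose and work out the approach.

```bash
cat >> h.py <<'E'
def rel(p,yaw):
    s=get_state();w,*v=s['tool_rot'];r=R.from_quat([*v,w])
    d=r.inv().apply(np.array(p)-s['tool_pos'])*100
    t=R.from_euler('z',yaw,degrees=True)*R.from_euler('x',180,degrees=True)
    print('tcp',np.round(s['tool_pos'],4),'shift cm',np.round(d,2),'turn deg',np.round((r.inv()*t).as_rotvec(degrees=True),1),'F',np.round(s['ft_force'],1),'q',np.round(s['joint_pos'],2))
E
python3 - <<'E'
from h import *
from scipy.optimize import least_squares
loc={'unit':(0,0),'dial_centre':(.005,.05),'dial':(.005,.05),'set_button_top':(-.032,-.085),'clear_button_top':(.032,-.085)}
obs=[];mk=[]
for v in('top','side'):
    for k in range(3):
        c=capture(v)
        for n in loc:
            r=spot_point(n,c)
            if r: obs.append((loc[n],r[0]['xyz'][:2]))
        r=spot_point('dial_mark',c); mk.append(r[0]['xyz'])
        # own measure of lug orange centroid at top height
        f=c['frame'].astype(int);m=(f[...,0]>200)&(f[...,1]>80)&(f[...,1]<170)&(f[...,2]<60)
        reg=masks_of('dial',c)[0]['region'] if masks_of('dial',c) else m
        ys,xs=np.where(m&cv2.dilate(reg.astype(np.uint8),np.ones((9,9))).astype(bool))
        if k==0: print(v,'orange',len(xs),back(c,(xs.mean(),ys.mean()),.074).round(4), r[0]['xyz'].round(4) if hasattr(r[0]['xyz'],'round') else r[0]['xyz'])
L=np.array([o[0] for o in obs]);W=np.array([o[1] for o in obs])
def f(p):
    c,s=np.cos(p[2]),np.sin(p[2]);return (L@np.array([[c,s],[-s,c]])+p[:2]-W).ravel()
s=least_squares(f,[.5,-.08,-.2],loss='soft_l1',f_scale=.004);p=s.x
c,sn=np.cos(p[2]),np.sin(p[2]);g=lambda a:np.array([[c,-sn],[sn,c]])@a+p[:2]
D=g((.005,.05));print('pose',p.round(4),np.degrees(p[2]),'rms',np.sqrt((s.fun**2).mean()),'dial',D,'green',g((-.032,-.085)))
m=np.median(mk,0);print('mark',m,'ang',np.degrees(np.arctan2(m[1]-D[1],m[0]-D[0])),'r',np.hypot(*(m[:2]-D)))
rel([.45,-.02,.25],14.5)
E
```

```text
top orange 90 [ 0.4975 -0.0025  0.074 ] [0.4965, 0.0051, 0.0676]
side orange 59 [ 0.4985 -0.002   0.074 ] [0.4927, 0.0027, 0.0695]
pose [ 0.501  -0.0842 -0.1996] -11.437250321764155 rms 0.023192766550466152 dial [ 0.515854   -0.03614029] green [ 0.45281896 -0.16112263]
mark [0.49505 0.0025  0.0675 ] ang 118.29809967700314 r 0.043884835285253575
tcp [ 0.1814 -0.702   0.2186] shift cm [ 43.07 -59.31  -3.14] turn deg [ 0.  0. -0.] F [ 0.3  0.1 -0.7] q [ 1.24  0.6  -0.    1.6   0.    0.94 -0.08]
```

```bash
python3 -m handwheel '[[1,-1.4,-0.5,0,0,0,0],[2.8,-3.9,-0.5,0,0,0,0],[2.8,-3.9,-0.5,0,0,0,0],[2.8,-3.9,-0.5,0,0,0,0],[2.8,-3.9,0,0,0,0,0],[2.8,-3.9,0,0,0,0,0],[2.8,-3.9,0,0,0,0,0],[2.8,-3.9,0,0,0,0,0],[2.8,-3.9,0,0,0,0,0],[2.8,-3.9,0,0,0,0,0],[2.8,-3.9,0,0,0,0,0],[2.8,-3.9,0,0,0,0,0]]' 20
python3 -m handwheel '[[2.8,-3.9,0,0,0,0,0],[2.8,-3.9,0,0,0,0,0],[2.8,-3.9,0,0,0,0,0],[1.4,-2,0,0,0,0,0],[0,0,0,0,0,-8,0],[0,0,0,0,0,-8,0],[0,0,0,0,0,-8,0],[0,0,0,0,0,-8,0],[0,0,0,0,0,-8,0],[0,0,0,0,0,-8,0],[0,0,0,0,0,-8,0],[0,0,0,0,0,-8,0]]'
python3 -m handwheel '[[0,0,0,0,0,-8,0],[0,0,0,0,0,-8,0],[0,0,0,0,0,-8,0],[0,0,0,0,0,-8,0],[0,0,0,0,0,-8,0],[0,0,0,0,0,-8,0],[0,0,0,0,0,-8,0],[0,0,0,0,0,-8,0],[0,0,0,0,0,-8,0],[0,0,0,0,0,-8,0],[0,0,0,0,0,-8,0],[0,0,0,0,0,-8,0]]'
python3 -c "
from h import *
rel([.467,-.017,.12],208.5)"
```

```text
clock: 5.0
tool_pos: [0.3789, -0.1918, 0.239]
tool_rot: [0.0, 0.992, 0.126, 0.0]
ft_force: [1.6, -1.0, -0.8]
width: 0.0024
grip_force: 0.0
clock: 6.2
tool_pos: [0.4391, -0.0364, 0.2388]
tool_rot: [0.0, 0.773, 0.635, 0.0]
ft_force: [0.2, 0.1, -0.3]
width: 0.0002
grip_force: 0.0
clock: 7.4
tool_pos: [0.4391, -0.0364, 0.2388]
tool_rot: [0.0, 0.045, 0.999, -0.0]
ft_force: [0.7, 0.4, 0.2]
width: 0.0003
grip_force: 0.0
tcp [ 0.4391 -0.0364  0.2388] shift cm [-2.59  2.19 11.88] turn deg [ -0.    0.  -33.7] F [0.7 0.4 0.2] q [ 0.64  0.33 -0.87  2.16  0.36  0.79  1.02]
```

```bash
python3 -m handwheel '[[-1.3,1.1,2,0,0,0,0],[-1.3,1.1,2,0,0,0,0],[0,0,3,0,0,-8,0],[0,0,2.5,0,0,-8,0],[0,0,1.5,0,0,-8,0],[0,0,0.5,0,0,-8,0],[0,0,0.4,0,0,-1.7,0],[0,0,0,0,0,0,0],[0,0,0,0,0,0,0]]'
python3 - <<'E'
from h import *
rel([.467,-.017,.066],208.5)
c=capture('top');a=cv2.resize(c['frame'][130:260,240:440],None,fx=3,fy=3)
d=capture('side');b=cv2.resize(d['frame'][150:330,230:430],None,fx=2.16,fy=2.16)
cv2.imwrite('pics/a1.png',cv2.cvtColor(a,cv2.COLOR_RGB2BGR));cv2.imwrite('pics/b1.png',cv2.cvtColor(b,cv2.COLOR_RGB2BGR))
E
```

```text
clock: 8.3
tool_pos: [0.4673, -0.017, 0.1199]
tool_rot: [0.0, -0.242, 0.97, -0.0]
ft_force: [-1.4, 1.1, 0.2]
width: 0.0008
grip_force: 0.0
tcp [ 0.4673 -0.017   0.1199] shift cm [0.03 0.01 5.39] turn deg [-0.   0.  -0.5] F [-1.4  1.1  0.2] q [ 0.5   0.58 -0.83  2.23  0.75  0.63  1.18]
```

View pics/b1.png

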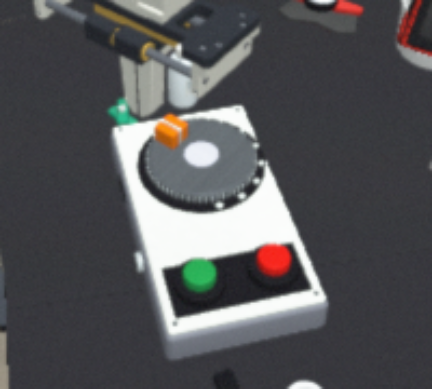

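The closed fingers hang above the dial's near-left side, just left of the lug (crop 170,130). Going down now.

```bash
python3 -m handwheel '[[0,0,1.5,0,0,0,0],[0,0,1.5,0,0,0,0],[0,0,1,0,0,0,0],[0,0,0.5,0,0,0,0],[0,0,0.4,0,0,0,0],[0,0,0.4,0,0,0,0],[0,0,0,0,0,0,0],[0,0,0,0,0,0,0]]'
python3 - <<'E'
from h import *
rel([.467,-.017,.066],208.5)
d=capture('side');x=d['frame'][180:270,260:380];b=cv2.resize(x,None,fx=5,fy=5)
cv2.imwrite('pics/b2.png',cv2.cvtColor(b,cv2.COLOR_RGB2BGR))
E
```

```text
clock: 9.2
tool_pos: [0.4671, -0.0169, 0.0668]
tool_rot: [0.0, -0.243, 0.97, -0.0]
ft_force: [0.3, -0.3, 0.4]
width: 0.0004
grip_force: 0.0
tcp [ 0.4671 -0.0169  0.0668] shift cm [ 0.02 -0.    0.08] turn deg [-0.   0.  -0.3] F [ 0.3 -0.3  0.4] q [ 0.41  0.65 -0.71  2.28  0.91  0.53  1.03]
```

View pics/b2.png

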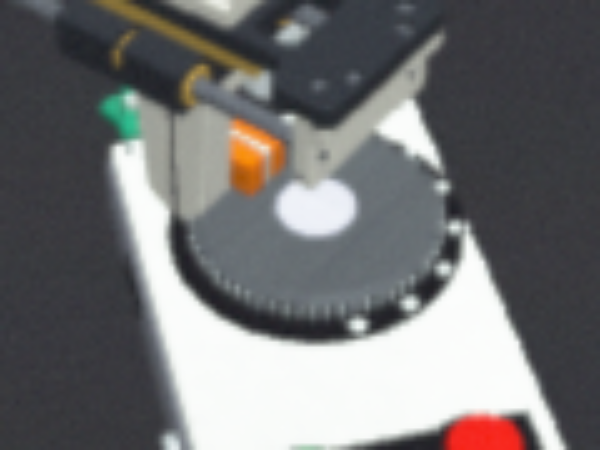

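The fingers are down on the anticlockwise side of the lug (crop 245,155), clear of it. Next is the approach, then the first arc.

```bash
python3 -m handwheel '[[-0.4,0,0,0,0,0,0],[-0.4,0,0,0,0,0,0],[-0.2,0,0,0,0,0,0],[-0.2,0,0,0,0,0,0],[0,0,0,0,0,0,0]]'
python3 -m handwheel '[[-0.1,0,0,0,0,0,0],[-0.1,0,0,0,0,0,0],[0,0,0,0,0,0,0]]'
python3 -m handwheel '[[-0.1,0,0,0,0,0,0],[-0.1,0,0,0,0,0,0],[0,0,0,0,0,0,0]]'
python3 -m handwheel '[[-0.1,0,0,0,0,0,0],[-0.1,0,0,0,0,0,0],[0,0,0,0,0,0,0]]'
```

```text
clock: 9.75
tool_pos: [0.4779, -0.0111, 0.0666]
tool_rot: [0.0, -0.244, 0.97, 0.0]
ft_force: [-0.2, 0.8, -0.5]
width: 0.0005
grip_force: 0.0
clock: 10.05
tool_pos: [0.4787, -0.0106, 0.0665]
tool_rot: [-0.001, -0.243, 0.97, -0.0]
ft_force: [-2.2, -1.2, 1.3]
width: 0.0008
grip_force: 1.2
clock: 10.35
tool_pos: [0.479, -0.0105, 0.0663]
tool_rot: [-0.002, -0.243, 0.97, -0.001]
ft_force: [-7.7, -2.0, 5.3]
width: 0.0001
grip_force: 3.8
clock: 10.65
tool_pos: [0.4795, -0.0101, 0.0661]
tool_rot: [-0.003, -0.243, 0.97, -0.001]
ft_force: [-10.2, -3.6, 6.5]
width: 0.0004
grip_force: 5.4
```

```bash
python3 -m handwheel '[[-0.28,0.13,-0.02,0,0,4,0],[0,0,0,0,0,0,0]]'
python3 -m handwheel '[[-0.28,0.13,-0.02,0,0,4,0],[0,0,0,0,0,0,0]]'
python3 - <<'E'
from h import *
rel([.467,-.017,.066],204.5)
for v in('top','side'): 
    c=capture(v);print(v,[(round(r['p'],2),r['xyz'],np.degrees(np.arctan2(r['xyz'][1]+.036,r['xyz'][0]-.516)).round(1)) for r in spot_point('dial_mark',c)[:2]])
E
```

```text
clock: 10.85
tool_pos: [0.4827, -0.0066, 0.0663]
tool_rot: [-0.002, -0.208, 0.978, -0.0]
ft_force: [-4.9, 0.4, -2.7]
width: 0.0006
grip_force: 2.2
clock: 11.05
tool_pos: [0.487, -0.0032, 0.067]
tool_rot: [0.0, -0.175, 0.985, 0.0]
ft_force: [-0.6, -0.5, 0.1]
width: 0.0004
grip_force: 0.0
tcp [ 0.487  -0.0032  0.067 ] shift cm [ 2.35 -0.6   0.1 ] turn deg [ 0.   0.  -4.4] F [-0.6 -0.5  0.1] q [ 0.37  0.66 -0.69  2.23  0.86  0.54  0.93]
top []
side [(0.73, [0.5118, 0.0082, 0.0668], np.float64(95.4)), (0.41, [0.5028, -0.0853, 0.0025], np.float64(-105.0))]
```

One click is confirmed by the side view (mark at 95°). On to click 2.

```bash
python3 -m handwheel '[[-0.29,0.1,0,0,0,4,0],[-0.29,0.1,0,0,0,4,0],[-0.29,0.1,0,0,0,4,0],[-0.29,0.1,0,0,0,4,0],[0,0,0,0,0,0,0]]'
python3 -m handwheel '[[-0.29,0.1,0,0,0,4,0],[0,0,0,0,0,0,0]]'
cat > chk.py <<'E'
from h import *
D=np.array([.516,-.036])
s=get_state();w,*v=s['tool_rot'];x=R.from_quat([*v,w]).as_matrix()
p=s['tool_pos'][:2]-D;print('tcp',s['tool_pos'].round(4),'yaw',np.degrees(np.arctan2(x[1,0],x[0,0])).round(1),'dialcentre in tool mm',(-x[:2,:2].T@p*1000).round(1),'q',s['joint_pos'].round(2))
for v in('top','side'):
    c=capture(v);print(v,[(round(r['p'],2),np.round(r['xyz'],3),np.degrees(np.arctan2(r['xyz'][1]+.036,r['xyz'][0]-.516)).round(1)) for r in spot_point('dial_mark',c)[:1]])
E
python3 chk.py
```

```text
clock: 11.75
tool_pos: [0.4949, 0.0021, 0.0667]
tool_rot: [-0.002, -0.036, 0.999, -0.001]
ft_force: [-4.2, -0.9, 0.5]
width: 0.0002
grip_force: 2.5
clock: 11.95
tool_pos: [0.4994, 0.0041, 0.0669]
tool_rot: [-0.0, -0.001, 1.0, -0.0]
ft_force: [-1.5, -0.5, -0.2]
width: 0.0006
grip_force: 0.5
tcp [0.4994 0.0041 0.0669] yaw -179.8 dialcentre in tool mm [-16.5 -40.1] q [ 0.3   0.64 -0.6   2.21  0.77  0.51  0.66]
top []
side [(0.93, array([0.526, 0.005, 0.068]), np.float64(76.7))]
```

```bash
python3 -m handwheel '[[0,0,0,0,0,0,0],[0,0,0,0,0,0,0]]'; python3 chk.py
python3 - <<'E'
from h import *
d=capture('side');b=cv2.resize(d['frame'][180:270,260:380],None,fx=5,fy=5)
cv2.imwrite('pics/b3.png',cv2.cvtColor(b,cv2.COLOR_RGB2BGR))
E
```

```text
clock: 12.35
tool_pos: [0.5, 0.0043, 0.067]
tool_rot: [0.0, -0.002, 1.0, 0.0]
ft_force: [-0.2, 0.1, -0.4]
width: 0.0004
grip_force: 0.0
tcp [0.5    0.0043 0.067 ] yaw -179.8 dialcentre in tool mm [-15.8 -40.4] q [ 0.3   0.64 -0.6   2.21  0.77  0.51  0.66]
top []
side [(0.82, array([0.528, 0.005, 0.067]), np.float64(73.8))]
```

View pics/b3.png

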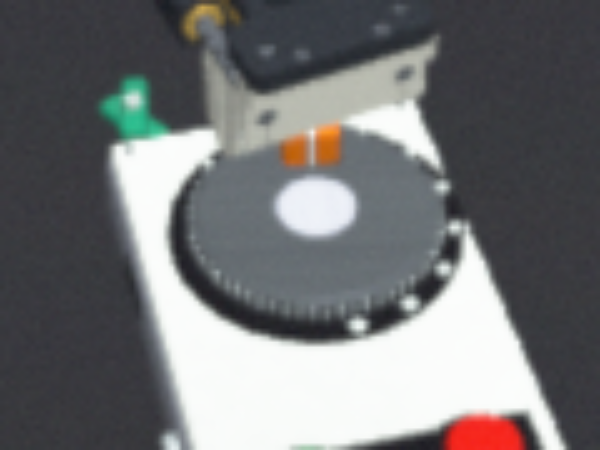

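The white line is at crop (312,145) and there is a gap between the finger and the lug. I'll check that against the projected angles.

Run:
```python
from h import *
d=capture('side')
for a in(94.5,85,78,70.5,62,46.5,22.5):
    t=np.radians(a);print(a,[((proj(d,[.516+r*np.cos(t),-.036+r*np.sin(t),z])[0]-[260,180])*5).round() for r,z in((.024,.077),(.024,.06),(.036,.077))])
```

```text
94.5 [array([289., 140.]), array([289., 170.]), array([274., 123.])]
85 [array([297., 137.]), array([297., 167.]), array([287., 118.])]
78 [array([304., 136.]), array([304., 166.]), array([298., 116.])]
70.5 [array([312., 135.]), array([312., 165.]), array([309., 115.])]
62 [array([321., 135.]), array([320., 165.]), array([322., 115.])]
46.5 [array([336., 137.]), array([336., 167.]), array([345., 118.])]
22.5 [array([358., 146.]), array([357., 176.]), array([377., 131.])]
```

The inner end of the mark at x≈312 matches 70.5°, so two clicks are done. On to the third.

```bash
python3 -m handwheel '[[-0.29,0.1,0,0,0,4,0],[-0.29,0.1,0,0,0,4,0],[-0.29,0.1,0,0,0,4,0],[-0.29,0.1,0,0,0,4,0],[0,0,0,0,0,0,0]]'
python3 -m handwheel '[[-0.29,0.1,0,0,0,4,0],[0,0,0,0,0,0,0],[0,0,0,0,0,0,0]]'; python3 chk.py
```

```text
clock: 13.15
tool_pos: [0.5091, 0.007, 0.0667]
tool_rot: [-0.002, 0.139, 0.99, -0.001]
ft_force: [-6.2, 0.6, 3.5]
width: 0.0003
grip_force: 3.3
clock: 13.45
tool_pos: [0.5135, 0.0073, 0.0668]
tool_rot: [-0.001, 0.172, 0.985, -0.0]
ft_force: [-5.1, 0.9, 0.5]
width: 0.0006
grip_force: 2.4
tcp [0.5135 0.0073 0.0668] yaw 160.2 dialcentre in tool mm [-17.  -39.9] q [ 0.23  0.64 -0.52  2.18  0.67  0.49  0.42]
top []
side [(0.61, array([ 0.535, -0.   ,  0.068]), np.float64(61.3))]
```

```bash
python3 -m handwheel '[[-0.15,0.05,0,0,0,2,0],[0,0,0,0,0,0,0]]'; python3 -m handwheel '[[-0.15,0.05,0,0,0,2,0],[0,0,0,0,0,0,0],[0,0,0,0,0,0,0]]'; python3 chk.py
```

```text
clock: 13.85
tool_pos: [0.5178, 0.0072, 0.0672]
tool_rot: [0.001, 0.19, 0.982, 0.0]
ft_force: [0.4, -0.1, 0.7]
width: 0.0001
grip_force: 0.0
clock: 14.15
tool_pos: [0.5185, 0.0072, 0.0671]
tool_rot: [0.0, 0.206, 0.978, 0.0]
ft_force: [0.2, -0.1, 0.2]
width: 0.0006
grip_force: 0.0
tcp [0.5185 0.0072 0.0671] yaw 156.2 dialcentre in tool mm [-15.2 -40.5] q [ 0.22  0.63 -0.5   2.17  0.65  0.49  0.37]
top []
side [(0.76, array([ 0.54 , -0.004,  0.067]), np.float64(52.7))]
```

The dial snapped at the third click. Now the fourth, with small steps at the end.

```bash
python3 -m handwheel '[[-0.29,0.1,0,0,0,4,0],[-0.29,0.1,0,0,0,4,0],[-0.29,0.1,0,0,0,4,0],[-0.29,0.1,0,0,0,4,0],[0,0,0,0,0,0,0]]'
python3 -m handwheel '[[-0.15,0.05,0,0,0,2,0],[0,0,0,0,0,0,0],[0,0,0,0,0,0,0]]'; python3 chk.py;python3 - <<'E'
from h import *
d=capture('side');b=cv2.resize(d['frame'][180:270,260:380],None,fx=5,fy=5)
cv2.imwrite('pics/b4.png',cv2.cvtColor(b,cv2.COLOR_RGB2BGR))
E
```

```text
clock: 14.85
tool_pos: [0.5279, 0.0055, 0.0667]
tool_rot: [-0.002, 0.341, 0.94, -0.001]
ft_force: [-4.1, 2.3, 2.0]
width: 0.0007
grip_force: 2.6
clock: 15.15
tool_pos: [0.5297, 0.0048, 0.0667]
tool_rot: [-0.001, 0.357, 0.934, -0.0]
ft_force: [-4.5, 2.0, 1.0]
width: 0.0006
grip_force: 2.6
tcp [0.5297 0.0048 0.0667] yaw 138.2 dialcentre in tool mm [-17.  -39.6] q [ 0.18  0.63 -0.42  2.15  0.56  0.47  0.16]
top []
side [(0.84, array([ 0.543, -0.008,  0.067]), np.float64(46.7))]
```

View pics/b4.png

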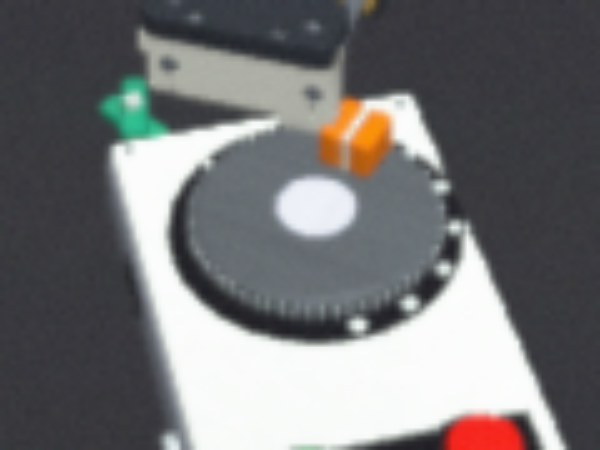

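The white line's inner end is at about (347,145), or about 38°. That is past stop 3 and still resisting, so I'll push on in 2° steps.

```bash
python3 -m handwheel '[[-0.15,0.05,0,0,0,2,0],[0,0,0,0,0,0,0],[0,0,0,0,0,0,0]]';python3 -m handwheel '[[-0.15,0.05,0,0,0,2,0],[0,0,0,0,0,0,0],[0,0,0,0,0,0,0]]'; python3 chk.py
```

```text
clock: 15.7
tool_pos: [0.5322, 0.0037, 0.0668]
tool_rot: [-0.0, 0.373, 0.928, -0.0]
ft_force: [-2.8, 0.7, 0.1]
width: 0.0005
grip_force: 1.2
clock: 16.0
tool_pos: [0.535, 0.0028, 0.0671]
tool_rot: [0.0, 0.389, 0.921, 0.0]
ft_force: [-0.5, -0.3, -0.6]
width: 0.0004
grip_force: 0.0
tcp [0.535  0.0028 0.0671] yaw 134.2 dialcentre in tool mm [-14.6 -40.7] q [ 0.17  0.63 -0.41  2.14  0.54  0.47  0.12]
top []
side [(0.75, array([ 0.552, -0.017,  0.066]), np.float64(27.3))]
```

The dial snapped on and the force is zero. Backing off, lifting and checking.

```bash
python3 -m handwheel '[[0.5,0,0,0,0,0,0],[0.5,0,0,0,0,0,0],[0.2,0,-1,0,0,0,0],[0,0,-2,0,0,0,0],[0,0,-3,0,0,0,0],[0,0,-2,0,0,0,0],[0,0,0,0,0,0,0]]'
python3 - <<'E'
from h import *
rel([.453,-.161,.12],134.2)
E
```

```text
clock: 16.9
tool_pos: [0.5272, 0.0119, 0.15]
tool_rot: [0.002, 0.389, 0.921, 0.001]
ft_force: [-0.3, 0.2, -0.7]
width: 0.0006
grip_force: 0.0
tcp [0.5272 0.0119 0.15  ] shift cm [ -7.22 -17.38   2.97] turn deg [ 0.2  0.2 -0. ] F [-0.3  0.2 -0.7] q [ 0.24  0.5  -0.52  2.1   0.42  0.64  0.21]
```

```bash
python3 -m handwheel '[[-1.2,-3,0,0,0,0,0],[-1.8,-4.4,0,0,0,0,0],[-1.8,-4.4,0,0,0,0,0],[-1.6,-3.8,1,0,0,0,0],[-0.8,-1.8,1,0,0,0,0],[0,0,0.5,0,0,0,0],[0,0,0,0,0,0,0],[0,0,0,0,0,0,0]]'; python3 chk.py
python3 - <<'E'
from h import *
for v in('top','side'):
    c=capture(v);print([(n,round(r['p'],2),np.round(r['xyz'],4)) for n in('set_button_top','clear_button_top') for r in spot_point(n,c)[:1]])
rel([.453,-.161,.075],134.2)
d=c;b=cv2.resize(d['frame'][180:320,260:390],None,fx=4,fy=4)
cv2.imwrite('pics/b5.png',cv2.cvtColor(b,cv2.COLOR_RGB2BGR))
E
```

```text
clock: 17.7
tool_pos: [0.4523, -0.1596, 0.122]
tool_rot: [0.0, 0.388, 0.922, 0.001]
ft_force: [0.6, 1.2, -0.1]
width: 0.0006
grip_force: 0.0
tcp [ 0.4523 -0.1596  0.122 ] yaw 134.3 dialcentre in tool mm [ 43.9 131.9] q [ 0.58  0.5  -0.5   2.22  0.48  0.52  0.49]
top [(0.75, array([ 0.557, -0.02 ,  0.068]), np.float64(21.9))]
side []
[('set_button_top', 0.49, array([ 0.4486, -0.1639,  0.0664])), ('clear_button_top', 0.61, array([ 0.5155, -0.1703,  0.0683]))]
[('set_button_top', 0.66, array([ 0.4525, -0.1611,  0.0672])), ('clear_button_top', 0.69, array([ 0.5187, -0.1763,  0.0693]))]
tcp [ 0.4514 -0.1613  0.1221] shift cm [-0.09  0.13  4.71] turn deg [ 0.  0. -0.] F [ 0.  -0.3  0.7] q [ 0.58  0.5  -0.5   2.22  0.48  0.52  0.49]
```

View pics/b5.png

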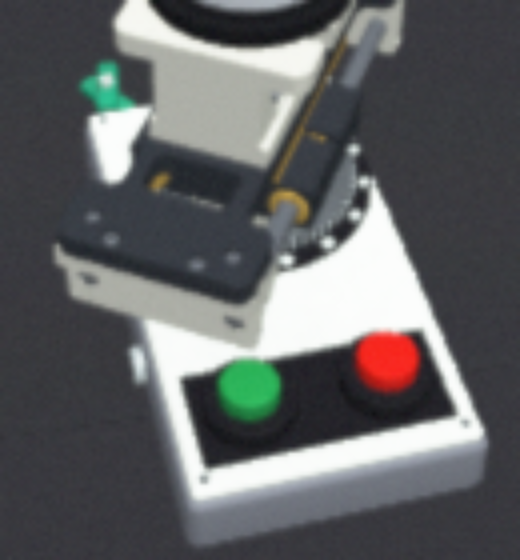

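The top view gives the mark at 21.9° against 22.5° expected, so four clicks are set. The tool is over the green button, so I'll press it.

```bash
python3 -m handwheel '[[0,0,1.5,0,0,0,0],[0,0,1.5,0,0,0,0],[0,0,1.2,0,0,0,0],[0,0,0.6,0,0,0,0],[0,0,0.3,0,0,0,0],[0,0,0.2,0,0,0,0],[0,0,0,0,0,0,0]]'
python3 -m handwheel '[[0,0,0.2,0,0,0,0],[0,0,0.2,0,0,0,0],[0,0,0,0,0,0,0]]'
python3 -m handwheel '[[0,0,0.2,0,0,0,0],[0,0,0.1,0,0,0,0],[0,0,0,0,0,0,0]]'
```

```text
clock: 18.9
tool_pos: [0.4515, -0.1614, 0.0692]
tool_rot: [0.0, 0.389, 0.921, -0.0]
ft_force: [-0.3, 0.5, 0.5]
width: 0.0005
grip_force: 0.0
clock: 19.2
tool_pos: [0.4516, -0.1615, 0.0651]
tool_rot: [0.0, 0.389, 0.921, 0.0]
ft_force: [0.5, -0.4, 2.3]
width: 0.0003
grip_force: 1.3
clock: 19.5
tool_pos: [0.4516, -0.1615, 0.062]
tool_rot: [0.0, 0.389, 0.921, -0.0]
ft_force: [1.2, -0.3, 4.5]
width: 0.0006
grip_force: 2.2
```

```bash
python3 -m handwheel '[[0,0,0.1,0,0,0,0],[0,0,0.1,0,0,0,0],[0,0,0,0,0,0,0]]'
python3 -m handwheel '[[0,0,0.1,0,0,0,0],[0,0,0,0,0,0,0],[0,0,0,0,0,0,0]]'
```

```text
clock: 19.8
tool_pos: [0.4517, -0.1615, 0.061]
tool_rot: [0.001, 0.389, 0.921, -0.0]
ft_force: [-2.3, -0.0, 21.9]
width: 0.0003
grip_force: 10.9
clock: 20.1
tool_pos: [0.4517, -0.1615, 0.0608]
tool_rot: [0.001, 0.389, 0.921, -0.001]
ft_force: [-5.1, 0.9, 35.6]
width: 0.0006
grip_force: 17.7
```

The button is fully down, at the end of its travel. Retreating now.

```bash
python3 -m handwheel '[[0,0,-0.5,0,0,0,0],[0,0,-1,0,0,0,0],[0,0,-3,0,0,0,0],[0,0,-4,0,0,0,0],[0,0,-4,0,0,0,0],[0,0,-3,0,0,0,0],[2,4,0,0,0,0,0],[2,-4,0,0,0,0,0],[2,-4,0,0,0,0,0],[2,-4,0,0,0,0,0],[2,-4,0,0,0,0,0],[0,0,0,0,0,0,0]]'; python3 chk.py
python3 - <<'E'
from h import *
for v in('top','side'):
    c=capture(v);print([(n,round(r['p'],2),np.round(r['xyz'],3)) for n in('set_button_top','clear_button_top','dropper','spring_clip','usb_stick','lens_ring') for r in spot_point(n,c)[:1]])
b=cv2.resize(c['frame'][160:360,240:400],None,fx=3,fy=3)
cv2.imwrite('pics/b6.png',cv2.cvtColor(b,cv2.COLOR_RGB2BGR))
E
```

```text
clock: 21.3
tool_pos: [0.2889, -0.174, 0.2134]
tool_rot: [-0.003, 0.391, 0.92, -0.001]
ft_force: [1.3, -0.2, -0.7]
width: 0.0006
grip_force: 0.0
tcp [ 0.2889 -0.174   0.2134] yaw 133.9 dialcentre in tool mm [-58.1 259.3] q [ 0.96  0.19 -0.67  2.39  0.21  0.62  0.88]
top [(0.73, array([ 0.554, -0.018,  0.065]), np.float64(25.0))]
side [(0.72, array([ 0.551, -0.02 ,  0.068]), np.float64(24.9))]
[('set_button_top', 0.41, array([ 0.453, -0.162,  0.065])), ('clear_button_top', 0.73, array([0.558, 0.097, 0.001])), ('dropper', 0.7, array([ 0.559,  0.097, -0.001])), ('usb_stick', 0.74, array([ 0.447, -0.242, -0.   ])), ('lens_ring', 0.55, array([ 0.497, -0.273, -0.   ]))]
[('set_button_top', 0.75, array([ 0.453, -0.163,  0.066])), ('clear_button_top', 0.72, array([ 0.52 , -0.18 ,  0.068])), ('dropper', 0.55, array([0.56 , 0.099, 0.002])), ('spring_clip', 0.51, array([ 0.487,  0.098, -0.   ])), ('usb_stick', 0.72, array([ 0.447, -0.246,  0.003])), ('lens_ring', 0.77, array([ 0.495, -0.272,  0.   ]))]
```

View pics/b6.png

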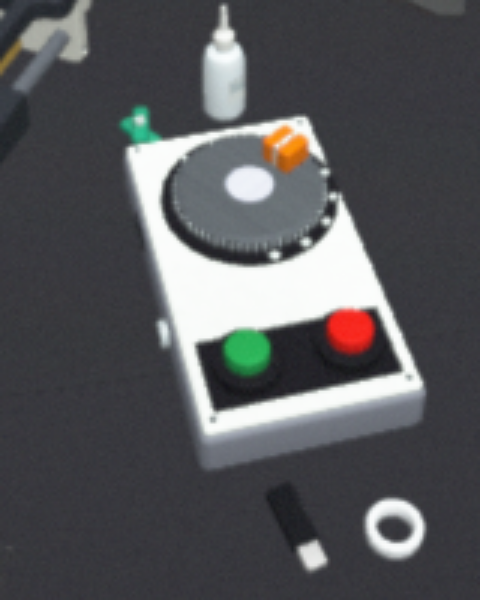

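The mark's inner end at crop (274,147) matches 22.5°, and five white dots remain clockwise of the lug, so the dial is at setting 4. The loose things haven't moved.

```bash
python3 -c "
from station import *
print(hand_in())"
```

```text
the job is handed in; nothing more can be done
None
```

The dial is set four clicks up, the green button was then pressed fully and released, the hand is clear, nothing else was touched, and the job is handed in (about 22 s of the 67 s used).

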